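# Clamp a vacuum chamber and start its cycle

## Robot

A 6-joint arm with a two-finger parallel gripper is mounted at the origin on a cart in front of the work surface, level with it; the furniture and walls round the work are solid. World frame = base frame: x ahead of the robot, y to its left, z up, the work surface at z = 0. Lengths are in mm, angles in rad, forces in N, time in s.
With the tool pointing down it reaches from about 275 to 1000 mm from the base axis. Payload 8.4 kg.
Tool frame: the origin (TCP) lies on the centre line of the jaws, within the pads' length; the fingertips stand r.tip_reach ahead of it and the grasp point (between the pads) lies 11 mm behind it (r.tip_reach is the distance from the TCP to the fingertips, in mm); z points along the fingers, y is the line along which they close (so a half turn about z gives the same grasp; the last joint's range is limited). The gripper opens to 85 mm and grips with 20 to 120 N. Pads are 22 mm wide; open, the fingers measure 114 mm over their backs; the gripper's body (76 mm by 85 mm) begins 54 mm behind the grasp point. The pads swing forward as they close: fully open they stand 13 mm farther back than shut.
Start: joints at [1.124, 0.353, 1.633, -0, 1.155, -0.002], TCP at [268.922, 564.189, 239.281] pointing down, gripper open.
Joint ranges: [-2.63, 2.63], [-0.92, 2.1], [0.06, 2.66], [-1.3, 4.44], [0, 2.69], [-3.02, 3.02]. Speed limits (rad/s): [2.22, 2.22, 2.79, 3.14, 3.14, 3.14].

## Interface

Orientations are given as [roll, pitch, yaw] about the fixed x, y, z axes, in that order (R = Rz(yaw) Ry(pitch) Rx(roll)).
In Python, from rig import r gives the robot as it stands.
- The arm moves only by the tool carry_out, never from a script. Its argument "targets" is a list of rows, each an object with "dp": the shift along the tool's x, y, z in mm, a list of three; "yaw": the turn about the tool's z in degrees. A call has 1 to 12 rows; each row is the pose to reach, as a shift and turn from the pose commanded when the call began, along the tool's axes at that moment; what a row does not reach only later rows make up. A row lasts 1/8 s, in which the tool goes at most 62.5 mm and 10.7 degrees, less where a joint would pass 70% of its speed; a pose out of reach is approached as far as the arm can. A call with a gripper value outside its range is refused whole. "fingers" is the opening, from -1 (shut) to 1 (fully open), so that 0 is half open, set as the call begins (left out, the last holds). The fingers move at their own pace and stop on an object; "grip_force" is the grip in N (left out, the last holds). Time passes only in rows, so rows that repeat a pose let the fingers close. It gives the time, the measured TCP pose, the force, the opening and the grip force at its end, in the units of the state.
- r.sense(): the state, without advancing time (a new reading comes with each control period).
- r.grab_frame(name): name is "side" or "top" or "wrist"; returns the picture (420x560x3 uint8, red, green, blue); there is no depth.
- r.get_calibration(name): a dict with "fx", "fy", "cx", "cy" (pixels), "rvec" (rotation vector, rad) and "tvec" (3), from world to camera coordinates, as OpenCV has them. Camera axes: x right, y down, z forward; pixel columns grow to the right and rows downward; lengths in mm; the calibration is good to about 2 mm. A picture is of the moment at which its call begins: read the wrist's pose just before it. get_calibration takes no time and is no camera call; for the wrist camera it gives the pose at the moment of the call.
- r.sign_off(): hands the job in; it is judged then, once.
The state is a dict: "clock": time; "qpos": joint angles; "qvel": joint speeds; "joint_efforts": joint torques, N m; "eef_pos": TCP position; "tcp_rot": TCP orientation; "contact_force": force on the tool from outside, world axes, zero at the start; "wrist_torque": the same for the moment, N m; "opening": opening from 0.0 (shut) to 1.0 (fully open); "grasp_force": force on a finger pad.
Only numpy, scipy, OpenCV 4.12 (cv2) and the standard library are available. Lean on these libraries where they do the work, as an engineer would, in place of code of your own. Each camera call takes 0.05 s, during which the arm holds its last target. There are 200 camera calls.

## Task

The sauce pot is already in the vacuum chamber: push the clear lid fully shut, then push the red clamp lever past its first notch all the way to its second stop so that the lid is clamped, and only then press the green start button fully down and let it go. Work by pushing and pressing with the fingertips only, without squeezing or forcing the lever; leave the pot in the chamber and everything else on the table where it stands.

Things in the scene. Friction and masses are not known exactly. Their poses are not given: they have to be found in the camera images.
- vac_chamber: Vacuum chamber, fixed, 212 x 300 mm; front (-x) to the robot, +y left, origin under it on the table. Here, mm: front control deck x -115 to -43, y +-150, top z 55; behind it at the right the open chamber x -45 to 95, y -150 to 55, walls 10, rim z 78, floor z 17; behind it at the left the white pump housing y 56 to 150, top z 88, with a round gauge up to z 118.
- lid (a joint): Hinge of the clear lid (136 x 203 x 10 mm), rad: 0 = fully shut, level; grows as it opens upward; starts partly open. Hinged at its back edge, axis along the chamber's y. The stiff hinge holds the lid where it is left; 2 to 5 N on the grip strip push it down. A steel tongue, 24 mm wide, sticks out 15 mm from the middle of its front edge.
- lid_hinge (a point): Middle of the lid's hinge axis (x 90, y -47.5, z 80 mm of the chamber), turning with the lid: y is the hinge axis, -x points along the lid to its free edge, z is the lid's outward normal.
- lid_grip (a point): Middle of the upper face of the black grip strip (14 x 90 x 11 mm) near the lid's front edge: 117 mm along the lid from the hinge axis and 21 mm out along the lid's normal. Axes as lid_hinge. With the lid shut it is at x -27, y -47.5, z 101 mm of the chamber.
- clamp_lever (a joint): Travel of the red clamp lever, m: 0 = open (start), 0.035 = first notch (one dot; lid only caught), 0.070 = second stop (two dots; lid clamped). Slides straight to the chamber's -y (right). About 8 N push it out of the open notch and again out of the first; once over the hump it springs on into the next notch, and let go short of it it springs back. Its steel hook runs over the lid's tongue: shut the lid first.
- lever_knob (a point): Centre of the lever's red knob: 22 (x) x 24 (y) x 30 mm high, centre 20 mm and top 35 mm above the deck; axes as the chamber's. Its foot plate (top 6 mm above the deck) reaches 3 mm past it in y. Its steel rail stands 20 mm and more behind the centre (+x), 39 mm high, from 13 mm left to 73 mm right of it. Push on the left (+y) face.
- start_button_top (a point): Middle of the top of the green spring start button (26 mm across, in a dark ring 42 mm across and 12 mm high) at the right end of the deck, 18 mm above the deck when free; travels 6 mm straight down, about 5 N fully down.
- start_button (a joint): Travel of the start button, m: 0 = free, 0.006 = fully down; springs back when let go.
- sauce_pot: Small steel pot with brown sauce, 68 mm across, 45 mm high, loose on the chamber's floor; origin under its foot. Must stay there.
- teaspoon: Bystander: steel teaspoon 130 x 27 x 11 mm, lying left of the chamber; origin under its middle.
- red_jar: Bystander: spice jar with a red cap, 45 mm across, 106 mm high, right of the chamber; origin under its foot.
- black_jar: Bystander: spice jar with a dark cap, 44 mm across, 96 mm high, right of the chamber; origin under its foot.
- masking_tape: Bystander: flat tan roll of tape, 103 mm across, 25 mm high, at the right; origin under its middle.
- marker: Bystander: white marker pen with black cap, 135 mm long, 17 mm thick, lying at the right; origin under its middle.
- packing_tape: Bystander: tan roll of wide tape, 90 mm across, 48 mm high, at the right near the front edge; origin under its middle.
- chopsticks: Bystander: pair of wooden chopsticks, 239 x 18 x 7 mm, lying left of the chamber; origin under its middle.
Not all that is in view belongs to the job. What is shaped like the sauce_pot but blue or purple is not meant.

How it is judged:
By the outcome, as a careful person would: the job done as asked, in the order asked, and still so for the second after the job is handed in, with the robot touching nothing.
It also fails if it takes over 48 s, if anything falls off the work surface, if the arm or the gripper's body presses on something with over 40 N, if the wrist force passes 120 N, or if a joint passes its speed limit or range.

## Working session

There is one attempt and no reset: what is moved stays moved. The work goes in short steps, Python scripts to look and compute and a tool call to move; the robot and the scene stay as the last step left them, time stands still between calls to the robot, and variables do not carry over. Pictures are saved under pics/ and viewed, at most 12 in all, crops included, and the job is handed in when it is done.

Besides the shell and the picture viewer there is one more tool, called after "Call:" as name(argument=value, ...) on one line, values as JSON. carry_out: Moves the arm, as the interface text tells. Its arguments: {"type":"object","properties":{"targets":{"type":"array","items":{"type":"object","properties":{"dp":{"type":"array","items":{"type":"number"}},"yaw":{"type":"number"}}}},"fingers":{"type":"number"},"grip_force":{"type":"number"}},"required":["targets"]}

```bash
mkdir -p pics
cat > h.py <<'E'
import numpy as np, cv2
from rig import r
def snap(n,f):
    c=r.get_calibration(n); im=r.grab_frame(n); cv2.imwrite('pics/'+f,im[:,:,::-1]); return im,c
def ray(c,u,v):
    R=cv2.Rodrigues(np.array(c['rvec'],float))[0]; t=np.array(c['tvec'],float).ravel()
    d=R.T@np.array([(u-c['cx'])/c['fx'],(v-c['cy'])/c['fy'],1]); return -R.T@t,d
def onz(c,u,v,z):
    o,d=ray(c,u,v); return o+d*(z-o[2])/d[2]
def proj(c,p):
    K=np.array([[c['fx'],0,c['cx']],[0,c['fy'],c['cy']],[0,0,1.]])
    return cv2.projectPoints(np.array(p,float).reshape(-1,3),np.array(c['rvec'],float),np.array(c['tvec'],float),K,None)[0].reshape(-1,2)
E
python3 - <<'E'
from h import *
a,c=snap('top','top0.png'); b,d=snap('side','side0.png')
np.savez('cal.npz',a=a,b=b)
print(r.sense(), r.tip_reach)
for n,im,cc in (('top',a,c),('side',b,d)):
    print(n, ray(cc,280,210))
    hs=cv2.cvtColor(im,cv2.COLOR_RGB2HSV)
    for nm,m in (('red',cv2.inRange(hs,(0,150,70),(8,255,255))|cv2.inRange(hs,(172,150,70),(180,255,255))),('green',cv2.inRange(hs,(45,100,50),(85,255,255)))):
        k,_,s,ce=cv2.connectedComponentsWithStats(m)
        for i in range(1,k):
            if s[i,4]>25: print(nm,s[i],ce[i].round(1))
cv2.imwrite('pics/both.png',cv2.resize(np.hstack([a,b])[:,:,::-1],(800,300)))
E
```

```text
{'clock': 0.1, 'qpos': array([ 1.12359089e+00,  3.53590720e-01,  1.63405418e+00,  8.57249687e-06,
        1.15518662e+00, -2.39331134e-03]), 'qvel': array([ 0.00014117, -0.00112251, -0.00219151,  0.00084422,  0.00149857,
       -0.00127005]), 'joint_efforts': array([ 1.83527838e-03, -6.06353331e+01, -3.42826617e+01,  8.44297415e-05,
        4.06529551e-03,  5.40954647e-05]), 'eef_pos': array([268.74657649, 563.81512291, 238.6317434 ]), 'tcp_rot': array([-3.14035381e+00, -1.08033879e-05,  2.69677706e+00]), 'contact_force': array([-0.15904572,  0.06877462,  0.58621325]), 'wrist_torque': array([-0.00383861, -0.00784682,  0.0443111 ]), 'grasp_force': 0.0, 'opening': 0.996255934651948} 8.0
top (array([ 328.08226675,  -80.71043683, 1331.34866966]), array([ 0.18015113,  0.00247668, -0.98366636]))
red [166 126  16  17 186] [173.1 133.9]
green [228   0  12   3  29] [233.6   0.8]
green [311 243   8   8  48] [314.8 246.9]
side (array([-443.75295364, -244.44440878,  685.22546918]), array([ 0.83805156,  0.15591607, -0.52288662]))
red [201 162   8   6  33] [204.2 165.2]
red [198 169  13   4  31] [203.9 170.4]
red [418 200  15   8  80] [424.9 203.9]
red [263 215   7  11  65] [265.8 219.9]
green [280   0  13  57 596] [286.4  27.5]
green [359 193  11  14  97] [363.6 199.9]
green [381 196   9   4  29] [384.8 197.7]
green [406 199   7  13  39] [409.8 205.7]
green [379 202  12   8  54] [384.2 205.8]
green [314 231   9   8  49] [318.5 234.5]
```

View pics/top0.png

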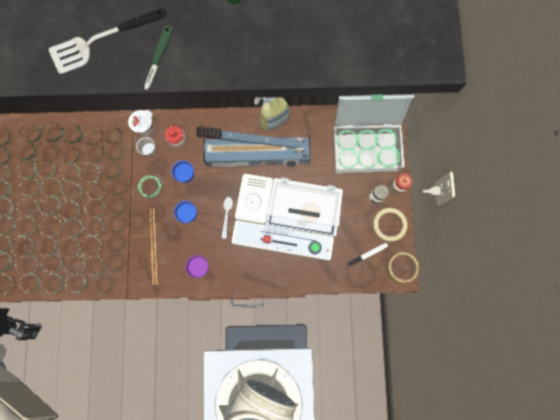

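View pics/side0.png

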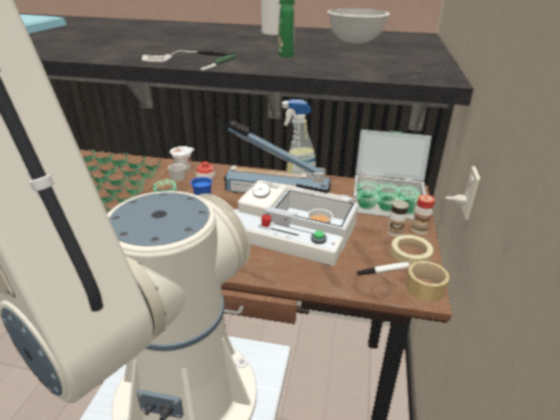

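The top view shows the chamber at about (288,215), the red knob at (266,239) and the green button at (315,247). Its deck faces the robot and the lid is partly open. I'll enlarge it next.

Run:
```python
from h import *
z=np.load('cal.npz'); a=z['a'][165:270,220:360]; b=z['b'][165:265,230:365]
A=cv2.resize(a,(560,420),interpolation=cv2.INTER_CUBIC);B=cv2.resize(b,(540,400),interpolation=cv2.INTER_CUBIC)
cv2.imwrite('pics/cropt.png',A[:,:,::-1]);cv2.imwrite('pics/crops.png',B[:,:,::-1])
ct,cs=r.get_calibration('top'),r.get_calibration('side')
hs=cv2.cvtColor(z['a'],cv2.COLOR_RGB2HSV)[225:256,255:325]
m=cv2.inRange(hs,(0,110,60),(8,255,255))|cv2.inRange(hs,(170,110,60),(180,255,255))
ys,xs=np.nonzero(m);k=(xs.mean()+255,ys.mean()+225);print(k,len(xs))
K=onz(ct,*k,88);Bt=onz(ct,314.8,246.9,73);print('knob',K,'btn',Bt,np.arctan2((K-Bt)[0],(K-Bt)[1]))
print('side btn',onz(cs,318.5,236,73),'side knob',onz(cs,265.8,219.9,75))
```

```text
(np.float64(266.42424242424244), np.float64(238.66666666666666)) 33
knob [472.39136541 -36.12185756  88.        ] btn [ 446.33181319 -176.39163234   73.        ] 0.1836874576036662
side btn [ 438.44604244 -177.95942758   73.        ] side knob [478.10549673 -36.11273196  75.        ]
```

View pics/cropt.png

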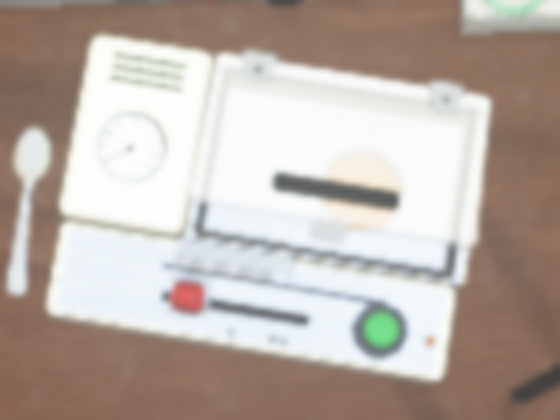

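View pics/crops.png

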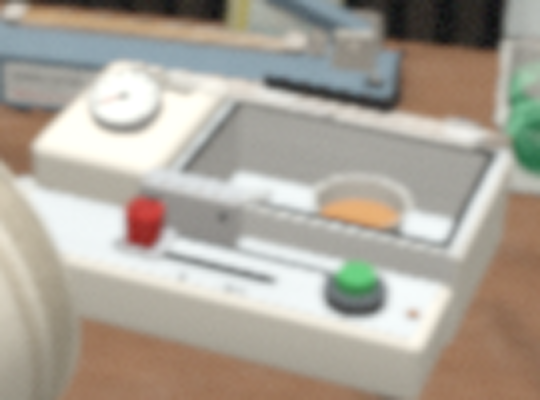

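The crops show the knob at the left of its slot, the button right of it and the pot in the chamber. The black strip is at top (304,212) and side (313,188), so the lid is partly open. Next I'll compute the chamber pose.

Run:
```python
from h import *
ct,cs=r.get_calibration('top'),r.get_calibration('side')
T=lambda u,v:(u/4+220,v/4+165); S=lambda u,v:(u/4+230,v/4+165)
fl=onz(ct,*T(47,312),55);fr=onz(ct,*T(440,380),55);bl=onz(ct,*T(95,36),88);print(fl,fr,bl)
w=fl-fr;print('len',np.linalg.norm(w),'yaw',np.arctan2(-w[0],w[1]))
yaw=np.arctan2(-w[0],w[1])
R=np.array([[np.cos(yaw),-np.sin(yaw)],[np.sin(yaw),np.cos(yaw)]])
for p,l in((fl,(-115,150)),(fr,(-115,-150)),(bl,(95,150))): print('org',p[:2]-R@l)
def tri(p,q):
    o1,d1=ray(ct,*p);o2,d2=ray(cs,*q)
    s=np.linalg.lstsq(np.c_[d1,-d2],o2-o1,rcond=None)[0];return (o1+d1*s[0]+o2+d2*s[1])/2,np.linalg.norm(o1+d1*s[0]-o2-d2*s[1])
for n,p,q in(('strip',T(337,190),S(332,92)),('stripL',T(276,181),S(266,80)),('stripR',T(398,201),S(400,104)),('btn',T(380,328),S(357,276)),('knobtop',T(188,293),S(146,208))):
    X,e=tri(p,q);print(n,X.round(1),e.round(1))
```

```text
[465.93763711  68.38863382  55.        ] [ 408.25591207 -220.97783047   55.        ] [667.58482701  27.58719002  88.        ]
len 295.0595398459752 yaw -0.19675891641859566
org [ 549.39497812 -101.19872488]
org [550.36079765 -96.35358926]
org [ 545.09404809 -100.94688749]
strip [ 535.4 -146.   151.8] 2.3
stripL [ 542.8 -102.9  151.5] 0.4
stripR [ 526.5 -189.1  153.2] 4.8
btn [ 446.1 -177.9   73.8] 2.0
knobtop [473.8 -38.3  86.9] 1.1
```

```bash
cat >> h.py <<'E'
YAW=-0.19; ORG=np.array([548,-99.5])
def W(x,y): c,s=np.cos(YAW),np.sin(YAW); return ORG+np.array([c*x-s*y,s*x+c*y])
def go(*pts,yaw=None):
    s=r.sense(); p=s['eef_pos']; from scipy.spatial.transform import Rotation as Ro
    M=Ro.from_euler('xyz',s['tcp_rot']).as_matrix()
    for q in pts: print('dp',(M.T@(np.array(q)-p)).round(1))
    if yaw is not None: print('yaw',np.degrees(-(yaw-s['tcp_rot'][2])).round(1))
    print(s['clock'],p.round(1),s['tcp_rot'].round(3),s['contact_force'].round(1),'tip',r.tip_reach,s['opening'])
E
python3 - <<'E'
from h import *
go((535,-146,225),yaw=np.pi+YAW)
E
```

```text
dp [-545.8 -526.2   14.3]
yaw -14.6
0.1 [268.7 563.8 238.6] [-3.14  -0.     2.697] [-0.2  0.1  0.6] tip 8.0 0.996255934651948
```

Call:
carry_out(targets=[{"dp": [-45,-43,0],"yaw": -4},{"dp": [-90,-86,0],"yaw": -8},{"dp": [-135,-130,0],"yaw": -12},{"dp": [-180,-173,0],"yaw": -14.6},{"dp": [-225,-217,0],"yaw": -14.6},{"dp": [-270,-260,0],"yaw": -14.6},{"dp": [-315,-304,0],"yaw": -14.6},{"dp": [-360,-347,0],"yaw": -14.6},{"dp": [-405,-390,5],"yaw": -14.6},{"dp": [-450,-434,10],"yaw": -14.6},{"dp": [-495,-477,14],"yaw": -14.6},{"dp": [-540,-520,14],"yaw": -14.6}], fingers=-1)

```text
clock: 1.6
eef_pos: [532.4, -139.0, 224.8]
tcp_rot: [3.141, -0.001, 2.951]
contact_force: [1.4, 0.0, 0.2]
opening: -0.001
grasp_force: 0.0
```

Run:
```python
from h import *
s=r.sense(); im,c=snap('wrist','w1.png')
go((535,-146,225),yaw=np.pi+YAW); print(ray(c,280,210), s['qpos'].round(2))
for n,p in(('strip',(*W(-3.6,-47.5),152)),('btn',(446,-177.5,73)),('knob',(473,-37,90))): print(n,proj(c,p))
```

```text
dp [ 0.1 -0.9  0.2]
yaw -0.1
1.65 [ 535.3 -145.2  225.2] [-3.138e+00  3.000e-03  2.950e+00] [ 2.4 -5.3  0.5] tip 8.0 -0.0024490782687428213
(array([ 452.7417331 , -122.65874397,  359.42348728]), array([ 0.29750061, -0.05804479, -0.95310938])) [-0.26  0.25  1.81  0.    1.08 -1.64]
strip [[270.66875656 236.47062541]]
btn [[216.13904557 113.14731134]]
knob [[389.04282866 113.37847913]]
```

View pics/w1.png

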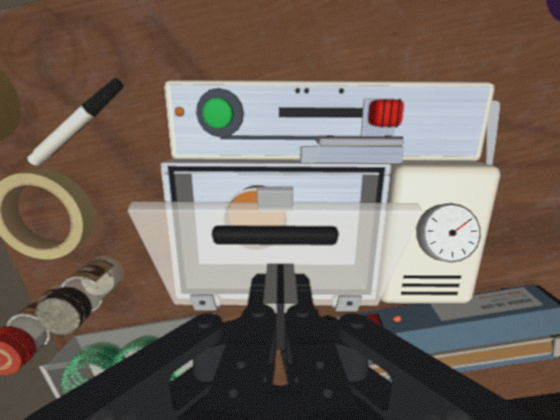

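The wrist view shows the strip centre at (275,235), button (218,113), knob (385,113) and deck front corners (166,83) and (492,84), all close to what I predicted. I'll refine the pose from this one.

Run:
```python
from h import *
c=r.get_calibration('wrist'); im=cv2.imread('pics/w1.png'); hs=cv2.cvtColor(im,cv2.COLOR_BGR2HSV)
def cen(m,b):
    x0,y0,x1,y1=b; mm=m[y0:y1,x0:x1]; ys,xs=np.nonzero(mm); return xs.min()+x0,xs.max()+x0,ys.min()+y0,ys.max()+y0,xs.mean()+x0,ys.mean()+y0
g=cen(cv2.inRange(hs,(45,100,50),(85,255,255)),(190,85,250,140)); k=cen(cv2.inRange(hs,(0,130,60),(8,255,255))|cv2.inRange(hs,(172,130,60),(180,255,255)),(340,85,430,140))
print(g,k)
B=onz(c,g[4],g[5],73)
L=onz(c,492.5,83.5,55);Rr=onz(c,166,82.5,55); print('corners',L,Rr,np.linalg.norm(L-Rr)); w=L-Rr; yaw=np.arctan2(-w[0],w[1]); print('yaw',yaw)
h=onz(c,202,302,84);h2=onz(c,348,302,84);print('hinge',h,h2)
mid=(L+Rr)[:2]/2; print('org',mid+115*np.array([np.cos(yaw),np.sin(yaw)]))
print('btn',B,'knobL top',onz(c,k[1],k[5],90),'knob right',onz(c,k[0],k[5],90))
print('strip@152',onz(c,275,230,152), 'tip',proj(c,(535.3,-145.2,217)))
for n,p in(('knob',W(*( 0,0))),): pass
c_,s_=np.cos(yaw),np.sin(yaw); d=B[:2]-(mid+115*np.array([c_,s_])); print('btn local',c_*d[0]+s_*d[1],-s_*d[0]+c_*d[1])
```

```text
(np.int64(202), np.int64(232), np.int64(98), np.int64(128), np.float64(217.27522935779817), np.float64(112.65792922673657)) (np.int64(369), np.int64(402), np.int64(100), np.int64(125), np.float64(385.59574468085106), np.float64(112.4630788485607))
corners [471.23132471  59.08984563  55.        ] [ 415.3014972 -225.0930986   55.       ] 289.63440989887147
yaw -0.19432564129721844
hinge [ 623.42244452 -242.55728002   84.        ] [651.08454031 -97.34194313  84.        ]
org [ 556.10189414 -105.20869147]
btn [ 449.08254281 -183.29498252   73.        ] knobL top [477.6477707  -33.48295025  90.        ] knob right [472.59352522 -59.60361403  90.        ]
strip@152 [ 534.52702739 -148.09531911  152.        ] tip [[278.411682   277.21539021]]
btn local -89.92619893010999 -97.28252235040004
```

```bash
sed -i 's/^YAW=.*/YAW=-0.193; ORG=np.array([549.5,-101.5])/' h.py
python3 - <<'E'
from h import *
P=[]
for t in (27,22,17,12,8,4,0):
    t=np.radians(t); x=90-117*np.cos(t)+21*np.sin(t); z=80+117*np.sin(t)+21*np.cos(t); P.append((*W(x,-47.5),z+8))
P.append((*W(-27,-47.5),106))
go(*P)
c=r.get_calibration('wrist'); im=r.grab_frame('wrist'); hs=cv2.cvtColor(im,cv2.COLOR_RGB2HSV)
m=cv2.inRange(hs,(45,100,50),(85,255,255))[85:140,190:250]; ys,xs=np.nonzero(m); print('btn',onz(c,xs.mean()+190,ys.mean()+85,73))
E
```

```text
dp [-0.7 -1.7 65.4]
dp [ 5.3 -1.6 73.9]
dp [10.4 -1.6 82.9]
dp [14.8 -1.6 92.3]
dp [ 17.7  -1.5 100.1]
dp [ 20.   -1.5 108.1]
dp [ 21.8  -1.5 116.2]
dp [ 21.8  -1.5 119.2]
1.65 [ 535.3 -145.2  225.2] [-3.138e+00  3.000e-03  2.950e+00] [ 2.4 -5.3  0.5] tip 8.0 -0.0024490782687428213
btn [ 445.73777535 -176.4763376    73.        ]
```

Call:
carry_out(targets=[{"dp": [0,-1,35]},{"dp": [0,-1,58]},{"dp": [3,-1,69]},{"dp": [8,-1,78]},{"dp": [12,-1,87]},{"dp": [16,-1,96]},{"dp": [19,-1,104]},{"dp": [21,-1,111]},{"dp": [22,-1,116]},{"dp": [22,-1,118]},{"dp": [22,-1,118]},{"dp": [22,-1,118]}])

```text
schema error: expected keys dp, yaw
```

```bash
sed -i 's/^YAW=.*/YAW=-0.193; ORG=np.array([548,-99.5])/' h.py
python3 - <<'E'
from h import *
go()
a,c=snap('top','t2.png');w,cw=snap('wrist','w2.png')
b,cs=snap('side','s2.png')
print([proj(c,(*W(-27,y),101)) for y in(-2.5,-92.5)])
cv2.imwrite('pics/c2.png',cv2.resize(np.hstack([cv2.resize(w,(800,600))[100:400,200:600],cv2.resize(b[150:255,240:380],(400,300))])[:,:,::-1],(800,300)))
E
```

```text
1.7 [ 534. -142.  225.] [-3.140e+00  1.000e-03  2.948e+00] [-0.   0.4 -0. ] tip 8.0 -0.003826924748064523
[array([[286.91564188, 220.85753397]]), array([[317.75008486, 225.98503112]])]
```

View pics/c2.png

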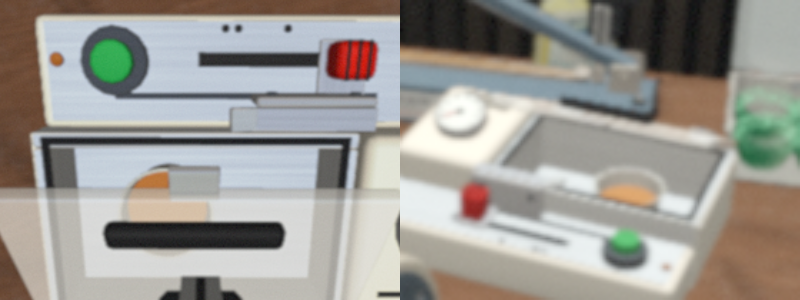

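The move was refused because every row needs a yaw, so nothing moved and the lid is still open. I'll resend it from the commanded pose, about (532.6, -138, 225).

Call:
carry_out(targets=[{"dp": [-2,-6,35],"yaw": 0},{"dp": [-2,-6,58],"yaw": 0},{"dp": [1,-6,69],"yaw": 0},{"dp": [6,-6,78],"yaw": 0},{"dp": [10,-6,87],"yaw": 0},{"dp": [14,-6,96],"yaw": 0},{"dp": [17,-6,104],"yaw": 0},{"dp": [19,-6,111],"yaw": 0},{"dp": [20,-6,116],"yaw": 0},{"dp": [20,-6,118],"yaw": 0},{"dp": [20,-6,118],"yaw": 0},{"dp": [20,-6,118],"yaw": 0}])

```text
clock: 3.35
eef_pos: [511.8, -139.2, 108.8]
tcp_rot: [-3.141, 0.001, 2.952]
contact_force: [-6.6, 2.4, 21.9]
opening: 0.004
grasp_force: 11.2
```

Run:
```python
from h import *
go((*W(-27,-47.5),109))
w,cw=snap('wrist','w3.png')
b,cs=snap('side','s3.png')
cv2.imwrite('pics/c3.png',np.hstack([cv2.resize(w,(400,300)),cv2.resize(b[150:255,240:380],(400,300))])[:,:,::-1])
```

```text
dp [-0.9 -1.6 -0.2]
3.35 [ 511.8 -139.2  108.8] [-3.141e+00  1.000e-03  2.952e+00] [-6.6  2.4 21.9] tip 8.0 0.003929269451395059
```

View pics/c3.png

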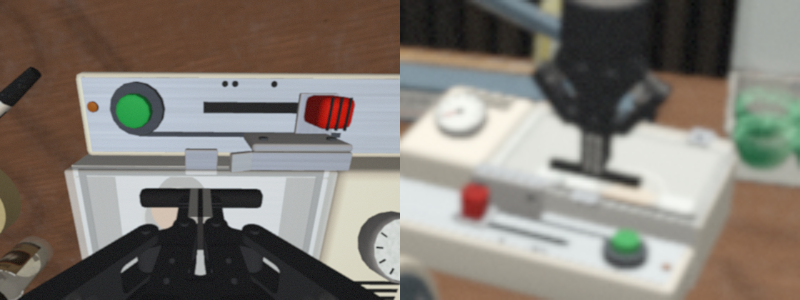

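The lid is shut: the strip is at z 101 with 22 N on it, and the tongue lies level by the rail. Next I lift off and go left of the knob.

Call:
carry_out(targets=[{"dp": [0,0,-15],"yaw": 0},{"dp": [0,0,-55],"yaw": 0},{"dp": [20,45,-60],"yaw": 0},{"dp": [40,90,-60],"yaw": 0},{"dp": [60,135,-60],"yaw": 0},{"dp": [60,137,-45],"yaw": 0},{"dp": [60,137,-30],"yaw": 0},{"dp": [60,137,-30],"yaw": 0},{"dp": [60,137,-30],"yaw": 0},{"dp": [60,137,-30],"yaw": 0}])

```text
clock: 4.7
eef_pos: [478.9, 6.3, 137.5]
tcp_rot: [3.142, 0.0, 2.951]
contact_force: [-0.1, -0.9, 0.1]
opening: 0.002
grasp_force: 0.0
```

Run:
```python
from h import *
go((*W(-87,88),137))
w,cw=snap('wrist','w4.png')
for z in (55,90): print(proj(cw,(*W(-84.5,58),z)),proj(cw,(*W(-84.5,34),z)))
s=r.sense()['eef_pos']; print('tip',proj(cw,s-[0,0,8]),'landing at z70',proj(cw,(s[0],s[1],70)))
```

```text
dp [-1.1 -2.6  0.5]
4.7 [478.9   6.3 137.5] [3.142 0.    2.951] [-0.1 -0.9  0.1] tip 8.0 0.002196123185067534
[[234.65795765 230.31895315]] [[201.97600912 230.24248088]]
[[227.07781289 250.59985903]] [[188.97181164 250.5101058 ]]
tip [[278.63448752 277.39523412]] landing at z70 [[279.07379937 233.48541675]]
```

View pics/w4.png

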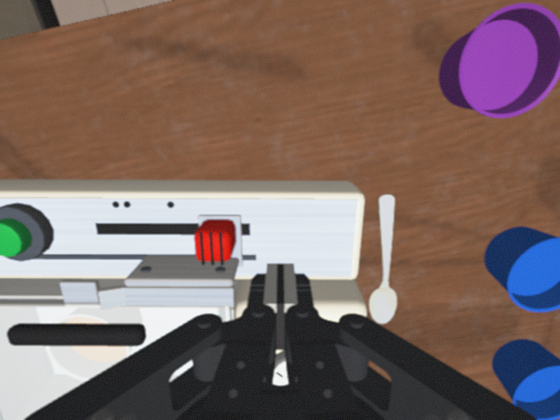

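The view shows the knob's left edge at about (235,240), with the fingertips landing at (279,233). That is left of the knob, slightly in front and clear of the rail. Next I descend and push.

Call:
carry_out(targets=[{"dp": [0,0,30],"yaw": 0},{"dp": [0,0,52],"yaw": 0},{"dp": [0,0,59],"yaw": 0},{"dp": [0,-6,59],"yaw": 0},{"dp": [0,-12,59],"yaw": 0},{"dp": [0,-18,59],"yaw": 0},{"dp": [0,-23,59],"yaw": 0},{"dp": [0,-28,59],"yaw": 0},{"dp": [0,-33,59],"yaw": 0},{"dp": [0,-38,59],"yaw": 0},{"dp": [0,-43,59],"yaw": 0},{"dp": [0,-48,59],"yaw": 0}])

```text
clock: 6.25
eef_pos: [469.2, -40.8, 78.2]
tcp_rot: [-3.141, -0.0, 2.952]
contact_force: [-0.3, -0.2, 1.1]
opening: 0.001
grasp_force: 0.0
```

Call:
carry_out(targets=[{"dp": [0,-5,0],"yaw": 0},{"dp": [0,-9,0],"yaw": 0},{"dp": [0,-13,0],"yaw": 0},{"dp": [0,-17,0],"yaw": 0},{"dp": [0,-21,0],"yaw": 0},{"dp": [0,-25,0],"yaw": 0},{"dp": [0,-29,0],"yaw": 0},{"dp": [0,-33,0],"yaw": 0},{"dp": [0,-36,0],"yaw": 0},{"dp": [0,-36,0],"yaw": 0}])

```text
clock: 7.5
eef_pos: [462.7, -75.9, 78.3]
tcp_rot: [-3.142, 0.0, 2.951]
contact_force: [0.1, 0.4, 0.2]
opening: -0.0
grasp_force: 0.0
```

Run:
```python
from h import *
go()
w,cw=snap('wrist','w5.png')
b,cs=snap('side','s5.png')
cv2.imwrite('pics/c5.png',np.hstack([cv2.resize(w,(400,300)),cv2.resize(b[150:255,240:380],(400,300))])[:,:,::-1])
for l in (46,11,-24): print(l,proj(cw,(*W(-84.5,l),90)),proj(cs,(*W(-84.5,l),75)))
hs=cv2.cvtColor(b,cv2.COLOR_RGB2HSV); m=(cv2.inRange(hs,(0,150,70),(8,255,255))|cv2.inRange(hs,(172,150,70),(180,255,255)))[195:250,245:330]
ys,xs=np.nonzero(m); print(xs.mean()+245,ys.mean()+195,len(xs))
```

```text
7.5 [462.7 -75.9  78.3] [-3.142  0.     2.951] [0.1 0.4 0.2] tip 8.0 -8.317708920716858e-05
46 [[364.64727194 307.04303851]] [[266.2088941  220.85940496]]
11 [[287.38794754 306.80707856]] [[278.76430833 223.86798983]]
-24 [[210.13294341 306.5711318 ]] [[291.57502674 226.93775184]]
291.14084507042253 225.98591549295776 71
```

View pics/c5.png

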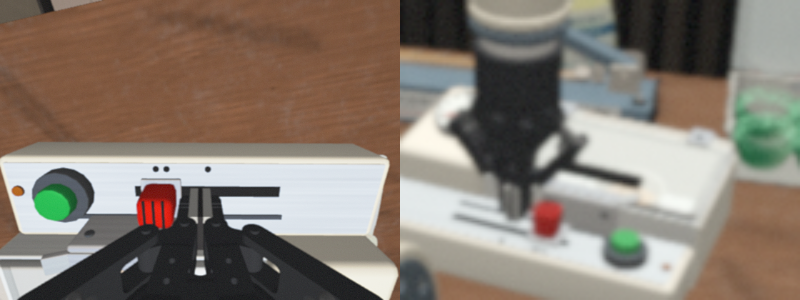

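The knob is at the second stop (two dots): side view 291.1 px against 291.6 expected. Next I back off, lift and move over the button.

Call:
carry_out(targets=[{"dp": [0,6,0],"yaw": 0},{"dp": [0,6,-30],"yaw": 0},{"dp": [0,0,-60],"yaw": 0},{"dp": [-1,-40,-60],"yaw": 0},{"dp": [-2,-80,-60],"yaw": 0},{"dp": [-3,-102,-60],"yaw": 0},{"dp": [-3,-102,-40],"yaw": 0},{"dp": [-3,-102,-20],"yaw": 0},{"dp": [-3,-102,-20],"yaw": 0},{"dp": [-3,-102,-20],"yaw": 0}])

```text
clock: 8.85
eef_pos: [446.8, -176.2, 98.8]
tcp_rot: [-3.142, 0.0, 2.952]
contact_force: [0.4, 0.3, -0.5]
opening: -0.001
grasp_force: 0.0
```

Run:
```python
from h import *
go((446,-177,98))
w,c=snap('wrist','w6.png'); hs=cv2.cvtColor(w,cv2.COLOR_RGB2HSV); m=cv2.inRange(hs,(45,100,50),(85,255,255))
k,_,s,ce=cv2.connectedComponentsWithStats(m); print(s[1:][s[1:,4]>100])
b=s[1:][s[1:,4].argmax()]; p=r.sense()['eef_pos']
print('left/right y of btn', onz(c,b[0],b[1]+b[3]/2,73),onz(c,b[0]+b[2],b[1]+b[3]/2,73),'expect',proj(c,(446,-177,73)),'land',proj(c,(p[0],p[1],73)))
```

```text
dp [ 0.6 -0.9  0.8]
8.85 [ 446.8 -176.2   98.8] [-3.142  0.     2.952] [ 0.4  0.3 -0.5] tip 8.0 -0.0013117037302896712
[[ 256  236   46   39 1205]]
left/right y of btn [ 440.77180861 -187.86097167   73.        ] [ 445.58756953 -162.67596429   73.        ] expect [[276.91742507 260.50752194]] land [[278.46859707 261.84773616]]
```

View pics/w6.png

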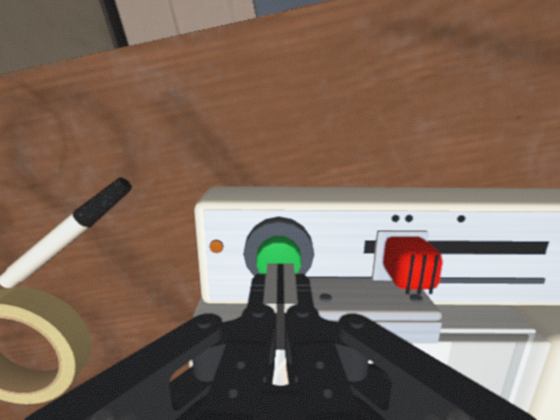

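The button, centred at about (279,258), is right under the fingertips' landing point (278,262), and the knob stands by the two dots. Next I press and release.

Call:
carry_out(targets=[{"dp": [0,-1,10],"yaw": 0},{"dp": [0,-1,16],"yaw": 0},{"dp": [0,-1,19],"yaw": 0},{"dp": [0,-1,22],"yaw": 0},{"dp": [0,-1,24],"yaw": 0},{"dp": [0,-1,25],"yaw": 0},{"dp": [0,-1,25],"yaw": 0},{"dp": [0,-1,25],"yaw": 0}])

```text
clock: 9.9
eef_pos: [446.8, -177.6, 77.8]
tcp_rot: [-3.141, 0.001, 2.952]
contact_force: [-18.0, 7.1, 74.6]
opening: -0.001
grasp_force: 37.3
```

Run:
```python
from h import *
s=r.sense(); print(s['contact_force'],s['wrist_torque'],s['qpos'].round(3),s['joint_efforts'].round(1)); go()
b,cs=snap('side','s7.png'); w,cw=snap('wrist','w7.png')
cv2.imwrite('pics/c7.png',np.hstack([cv2.resize(w[180:330,190:390],(400,300),interpolation=2),cv2.resize(b[195:255,280:360],(400,300),interpolation=2)])[:,:,::-1])
```

```text
[-18.04280076   7.07556864  74.62874262] [1.33357016 3.29968605 0.02408879] [-0.381  0.363  2.067 -0.     0.71  -1.762] [ -0.  -17.8 -16.6   0.   -6.9   0. ]
9.9 [ 446.8 -177.6   77.8] [-3.141e+00  1.000e-03  2.952e+00] [-18.    7.1  74.6] tip 8.0 -0.001080134969319785
```

View pics/c7.png

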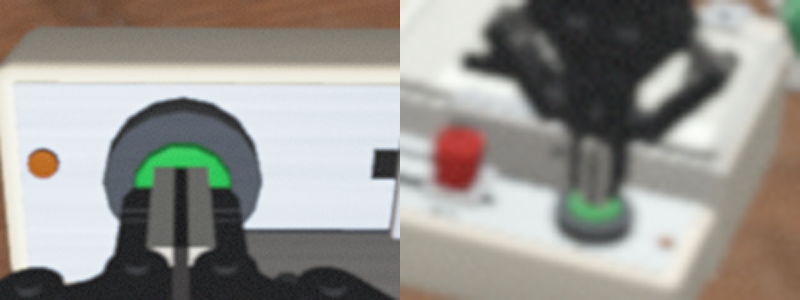

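Run:
```python
from h import *
cw=r.get_calibration('wrist'); R=cv2.Rodrigues(np.array(cw['rvec']))[0]
def g(f):
    hs=cv2.cvtColor(cv2.imread(f),cv2.COLOR_BGR2HSV); m=cv2.inRange(hs,(45,100,50),(85,255,255)); m[:200]=0; x,y,w,h,_=cv2.connectedComponentsWithStats(m)[2][1:].max(axis=0) if 0 else sorted(cv2.connectedComponentsWithStats(m)[2][1:],key=lambda q:-q[4])[0]; return x,y,w,h
# camera of w6: same orientation, shifted by TCP difference
c6=dict(cw); d=np.array([446.8,-176.2,98.8])-np.array([446.8,-177.6,77.8]); c6['tvec']=np.array(cw['tvec']).ravel()-R@d
for f,c in(('pics/w6.png',c6),('pics/w7.png',cw)):
    print(f,g(f)); print([(z,proj(c,(*W(-85-13,-96),z)).round(1)) for z in(73,70,67)])
    x,y,w,h=g(f); print('width mm at 73,67',[np.linalg.norm(onz(c,x,y+12,z)-onz(c,x+w,y+12,z)).round(1) for z in(73,70,67)])
```

```text
pics/w6.png (np.int32(256), np.int32(236), np.int32(46), np.int32(39))
[(73, array([[276.3, 239.4]])), (70, array([[276.3, 237.3]])), (67, array([[276.4, 235.2]]))]
width mm at 73,67 [np.float64(25.4), np.float64(25.9), np.float64(26.4)]
pics/w7.png (np.int32(257), np.int32(251), np.int32(49), np.int32(24))
[(73, array([[278.5, 255.9]])), (70, array([[278.6, 253.3]])), (67, array([[278.6, 250.7]]))]
width mm at 73,67 [np.float64(23.9), np.float64(24.4), np.float64(25.0)]
```

The wrist moment puts the 75 N on the tool axis, so the fingertips are on the button's own hard stop and it is fully down. I'll release now.

Call:
carry_out(targets=[{"dp": [0,0,-6],"yaw": 0},{"dp": [0,0,-14],"yaw": 0},{"dp": [0,0,-40],"yaw": 0},{"dp": [0,0,-80],"yaw": 0},{"dp": [30,0,-120],"yaw": 0},{"dp": [30,0,-120],"yaw": 0},{"dp": [30,0,-120],"yaw": 0},{"dp": [30,0,-120],"yaw": 0}])

```text
clock: 11.0
eef_pos: [416.5, -171.5, 192.1]
tcp_rot: [3.141, -0.002, 2.952]
contact_force: [0.3, -0.3, -0.9]
opening: 0.003
grasp_force: 0.0
```

Run:
```python
from h import *
go()
b,cs=snap('side','s8.png'); w,cw=snap('wrist','w8.png')
for f in('s2','s7','s8'):
    hs=cv2.cvtColor(cv2.imread(f'pics/{f}.png'),cv2.COLOR_BGR2HSV)
    m=cv2.inRange(hs,(45,100,50),(85,255,255))[222:250,300:335]; ys,xs=np.nonzero(m); print(f,'btn rows',ys.min()+222,ys.max()+222,len(ys))
    m=(cv2.inRange(hs,(0,150,70),(8,255,255))|cv2.inRange(hs,(172,150,70),(180,255,255)))[195:250,245:330]; ys,xs=np.nonzero(m); print('knob',xs.mean()+245,ys.mean()+195)
cv2.imwrite('pics/c8.png',np.hstack([cv2.resize(w,(400,300)),cv2.resize(b[150:255,240:380],(400,300))])[:,:,::-1])
```

```text
11.0 [ 416.5 -171.5  192.1] [ 3.141e+00 -2.000e-03  2.952e+00] [ 0.3 -0.3 -0.9] tip 8.0 0.0030805418973908223
s2 btn rows 231 238 52
knob 265.84615384615387 219.93846153846152
s7 btn rows 236 238 17
knob 291.2191780821918 225.91780821917808
s8 btn rows 231 238 55
knob 291.1666666666667 225.91666666666666
```

View pics/c8.png

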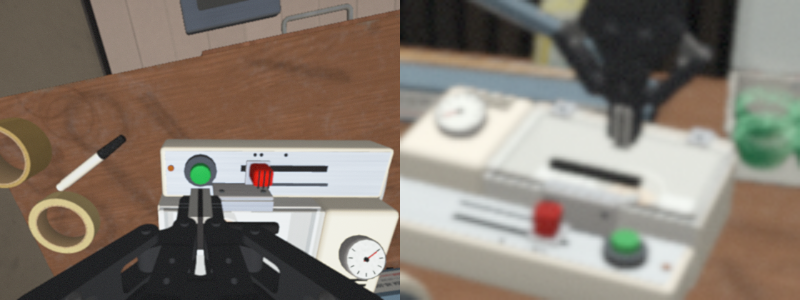

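The lid is shut with the hook over its tongue, and the knob is at the second stop. The button had sunk clearly in the side view (rows 231 to 236) and has come back up. I'm handing in.

```bash
python3 -c "
from rig import r
print(r.sign_off())"
```

```text
the job is handed in; nothing more can be done
None
```

I shut the lid, pushed the clamp lever to its second stop, then pressed the start button down and let it go, and handed the job in at about 11 s; the button press peaked near 75 N at the wrist, much more than the 5 N it needs but under the 120 N limit.

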